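# Hold the belt-cleaning stick through the grinder's guard slot

### The job

Get the belt grinder ready for cleaning its belt: take the flat cleaning stick by its wooden handle from the stand, pass its blade down through the narrow slot in the grinder's guard, and press it lightly on the belt below, so that the sprung bed under the belt gives about half its travel (7 mm) and never reaches its stop. Be gentle, do not force the stick or lean on the machine, and leave the other things on the bench alone. Finish while still gripping the stick by its handle, upright in the slot and still, with that light pressure on the belt: do not let go.

Things in the scene. Friction and masses are not known exactly. Their poses are not given: they have to be found in the camera images.
- stick: Belt-cleaning stick, about 120 g, 125 mm long, upright in the stand at the start. Flat cork-brown blade 40 mm (x) by 12 mm (y), 75 mm long; on top a pale wooden handle, a block 30 mm (x) by 22 mm (y), 50 mm tall (75 to 125 mm above the tip). Origin: centre of the blade's lower end (tip); z points up to the handle. A half turn about z makes no difference.
- stick_tip (a point): The stick's tip: centre of the blade's lower end (same point as the stick's origin).
- stand: Fixed plywood block 110 mm (x) by 90 mm (y), 50 mm tall, with a pocket 43 mm (x) by 15 mm (y), 40 mm deep, in which the blade stands, tip 10 mm above the bench, at the stand's yaw (it may lean slightly). Lift it straight up by over 45 mm to free it. Origin: centre of the underside; z up. The stand is on one side of the robot, left or right, the grinder on the other.
- grinder: Compact belt grinder, switched off, fixed to the bench: green base 130 mm (x) by 276 mm (y), 45 mm tall, two end cheeks, and on them a flat grey guard plate 110 mm (x) by 276 mm (y), 10 mm thick, top face 150 mm above the bench, with one slot in its middle. Open on both long sides, where the black belt shows, running along y. Origin: centre of the underside; z up.
- slot (a point): Centre of the slot's mouth, at the guard's top face (150 mm above the bench). The slot goes straight down through the 10 mm plate, is 42 mm along the grinder's x and 14 mm along its y (2 mm more in each direction than the blade), with a 2 mm chamfer at the mouth. Its axes are the grinder's.
- bed_top (a point): Centre of the belt's top face on the sprung bed, straight below the slot: 50 mm below the guard's top (100 mm above the bench) when not pressed. It moves down with the bed. The bed and belt are 60 mm (x) by 130 mm (y).
- bed (a joint): How far the sprung bed under the belt is pressed down, in m: 0 at rest, 0.014 at its stop. It begins to give at about 2.2 N and then takes 0.35 N for each mm (about 4.7 N at 7 mm); the stick's own weight does not move it. It springs back when let go.
- wax: Bystander: white wax block, 45 x 30 x 25 mm, loose on the bench. Origin: centre of the underside.
- tin: Bystander: small round tin, 48 mm across, 45 mm tall, loose. Origin: centre of the underside.
- mug: Bystander: white mug, 80 mm across, 90 mm tall, loose. Origin: centre of the underside.
There are look-alikes about, which are no part of the job. What is meant by the stick is not green, and is the larger of those in its own colour.

How it is judged:
By the outcome, as a careful person would: the job done as asked, in the order asked, and still so for the second after the job is handed in, while the arm keeps its last pose, push and grip.
It also fails if it takes over 45 s, if anything falls off the work surface, if the arm or the gripper's body presses on something with over 40 N, if the wrist force passes 120 N, or if a joint passes its speed limit or range.

### The arm

A 6-joint arm with a two-finger parallel gripper is mounted at the origin on the work surface. World frame = base frame: x ahead of the robot, y to its left, z up, the work surface at z = 0. Lengths are in m, angles in rad, forces in N, time in s.
With the tool pointing down it reaches from about 0.35 to 0.775 m from the base axis. Payload 5.5 kg.
Tool frame: the origin (TCP) lies between the finger pads, 19 mm behind the fingertips; this is the grasp point; z points along the fingers, y is the line along which they close (so a half turn about z gives the same grasp; the last joint's range is limited). The gripper opens to 85 mm and grips with 20 to 120 N. Pads are 22 mm wide; open, the fingers measure 114 mm over their backs; the gripper's body (76 mm by 85 mm) begins 54 mm behind the grasp point. The pads swing forward as they close: fully open they stand 13 mm farther back than shut.
Start: joints at [1.097, 0.313, 0.046, 1.304, 0, 1.431], TCP at [0.188, 0.543, 0.25] pointing down, gripper open.
Joint ranges: [-2.76, 2.76], [-0.86, 1.69], [-1.03, 1.26], [-2.2, 2.34], [-1.47, 1.5], [-3.14, 3.14]. Speed limits (rad/s): [2.57, 2.57, 3.14, 3.14, 3.14, 3.14].

### API

Orientations are given as a unit quaternion [w, x, y, z].
In Python, from workcell import get_state, read_camera, calibration, hand_in gives the robot as it stands.
- The arm moves only by the tool drive_tool, never from a script. Its argument "deltas" is a list that holds one entry, the list of rows, each a list of 7 numbers: the closure in counts, from 0 (fully open) to 255 (shut), then the shift along the tool's x, y, z in m, then the turn, a rotation vector about the tool's x, y, z in degrees. A call has 1 to 12 rows; each row is the pose to reach, as a shift and turn from the pose commanded when the call began, along the tool's axes at that moment; what a row does not reach only later rows make up. A row lasts 1/8 s, in which the tool goes at most 62.5 mm and 10.7 degrees, less where a joint would pass 70% of its speed; a pose out of reach is approached as far as the arm can. A call with a gripper value outside its range is refused whole. The fingers move at their own pace and stop on an object; "newtons" is the grip in N (left out, the last holds). Time passes only in rows, so rows that repeat a pose let the fingers close. It gives the time, the measured TCP pose, the force, the opening and the grip force at its end, in the units of the state.
- get_state(): the state, without advancing time (a new reading comes with each control period).
- read_camera(name): name is "side" or "top"; returns (picture, depth): 400x640x3 uint8, red, green, blue; 400x640 float32, m along the optical axis (not along the pixel's ray), 0 where there is no reading.
- calibration(name): a dict with "mtx" (3x3 intrinsics, pixels), "world_from_camera" (4x4, takes a point from camera to world coordinates). Camera axes: x right, y up, looking along -z (the intrinsics and any distortion apply to the point x, -y, -z); pixel columns grow to the right and rows downward; lengths in m; the calibration is good to about 2 mm. A picture is of the moment at which its call begins. calibration takes no time and is no camera call.
- hand_in(): hands the job in; it is judged then, once.
The state is a dict: "clock": time; "joint_pos": joint angles; "qvel": joint speeds; "tau": joint torques, N m; "tcp_pos": TCP position; "orientation": TCP orientation; "wrist_force": force on the tool from outside, world axes, zero at the start; "ft_torque": the same for the moment, N m; "finger_gap": finger opening in m; "grip_force": force on a finger pad.
Only numpy, scipy, OpenCV 4.12 (cv2) and the standard library are available. Lean on these libraries where they do the work, as an engineer would, in place of code of your own. Each camera call takes 0.05 s, during which the arm holds its last target. There are 200 camera calls.

## Working session

There is one attempt and no reset: what is moved stays moved. The work goes in short steps, Python scripts to look and compute and a tool call to move; the robot and the scene stay as the last step left them, time stands still between calls to the robot, and variables do not carry over. Pictures are saved under pics/ and viewed, at most 10 in all, crops included, and the job is handed in when it is done.

Besides the shell and the picture viewer there is one more tool, called after ">>>" by a JSON object that holds its "name" and its "arguments". drive_tool: Moves the arm, as the interface text tells. Its arguments: {"type":"object","properties":{"deltas":{"type":"array","items":{"type":"array","items":{"type":"array","items":{"type":"number"}}}},"newtons":{"type":"number"}},"required":["deltas"]}

```bash
mkdir -p pics; cat > h.py <<'E'
import numpy as np, cv2, json
from workcell import get_state, read_camera, calibration, hand_in
from scipy.spatial.transform import Rotation as R
def cloud(name):
    p,d=read_camera(name); c=calibration(name); K=np.array(c["mtx"]); T=np.array(c["world_from_camera"])
    v,u=np.mgrid[0:400,0:640]
    pt=np.stack([(u-K[0,2])/K[0,0]*d,-(v-K[1,2])/K[1,1]*d,-d],-1)
    w=pt@T[:3,:3].T+T[:3,3]; w[d==0]=np.nan
    return p,d,w
def save(p,n): cv2.imwrite("pics/"+n,cv2.cvtColor(p,cv2.COLOR_RGB2BGR))
def rot(): 
    q=get_state()["orientation"]; return R.from_quat([q[1],q[2],q[3],q[0]])
E
python3 - <<'E'
from h import *
print(get_state())
for n in("top","side"):
    p,d,w=cloud(n); save(p,n+"0.png"); np.savez(n+"0.npz",p=p,d=d,w=w); c=calibration(n); print(n,c)
E
```

```text
{'clock': 0.0, 'joint_pos': array([1.09735743e+00, 3.14005041e-01, 4.50094628e-02, 1.30358046e+00,
       5.85028718e-06, 1.43120747e+00]), 'qvel': array([-0.00101708, -0.00027237, -0.00044035, -0.00020182, -0.00179589,
        0.00098682]), 'tau': array([ 8.26597193e-05, -4.80629396e+01,  2.98531812e+01,  1.91420614e-02,
       -1.43661196e-04,  1.83598246e-05]), 'tcp_pos': array([0.18820995, 0.54284409, 0.24911865]), 'orientation': array([-2.71290710e-04,  1.66150834e-01,  9.86099948e-01, -8.47496938e-04]), 'wrist_force': array([0.03627175, 0.03359193, 0.53650424]), 'ft_torque': array([ 0.01170074, -0.01518222,  0.00800349]), 'grip_force': 0.0, 'finger_gap': 0.08527498088869967}
top {'mtx': array([[459.72834584,   0.        , 316.89848065],
       [  0.        , 459.72834584, 198.90016796],
       [  0.        ,   0.        ,   1.        ]]), 'world_from_camera': array([[-0.01415448,  0.99449195, -0.10385288,  0.48590503],
       [-0.99959178, -0.01149569,  0.02615558, -0.02781964],
       [ 0.02481765,  0.1041807 ,  0.99424869,  1.20256626],
       [ 0.        ,  0.        ,  0.        ,  1.        ]])}
side {'mtx': array([[462.05002282,   0.        , 326.10173434],
       [  0.        , 462.05002282, 201.14255772],
       [  0.        ,   0.        ,   1.        ]]), 'world_from_camera': array([[ 0.99396409,  0.05193367, -0.09663474,  0.45806499],
       [-0.10917709,  0.55464618, -0.82489271, -0.98168657],
       [ 0.01075838,  0.83046403,  0.55696836,  0.74851812],
       [ 0.        ,  0.        ,  0.        ,  1.        ]])}
```

View pics/top0.png

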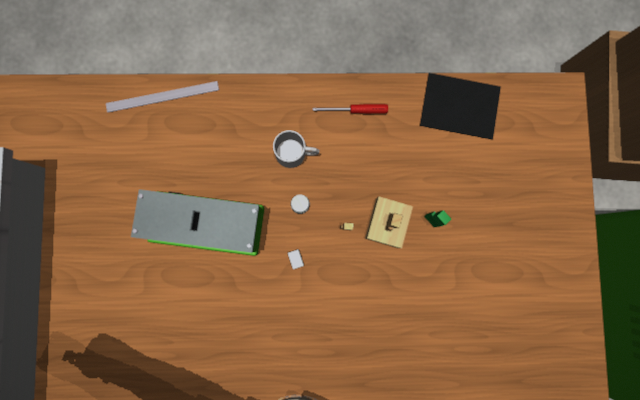

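View pics/side0.png

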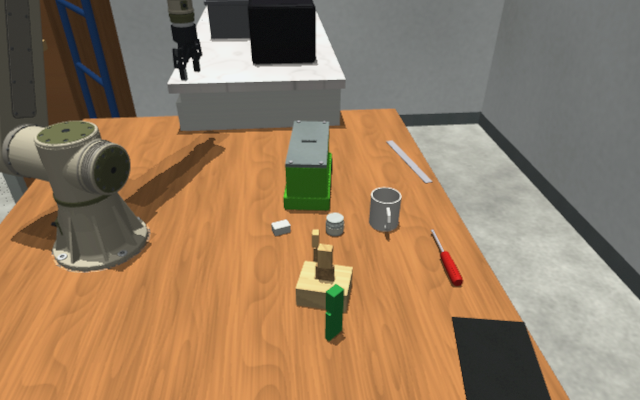

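The top view shows the grinder at (198,222) with its slot at (195,220), and the stand at (390,222). There are three stick-like things:
- Brown, in the stand, top (393,222) / side (325,262).
- A small brown one, top (347,226) / side (316,240).
- A green one, top (438,218) / side (334,312).

The one in the stand fits, being brown and the larger of the two. I'll confirm in a crop and measure.

```bash
python3 - <<'E'
from h import *
T=np.load("top0.npz");S=np.load("side0.npz")
a=cv2.resize(T["p"][185:260,330:460],None,fx=6,fy=6,interpolation=cv2.INTER_CUBIC)[:300*2]
b=cv2.resize(S["p"][225:345,270:390],None,fx=5,fy=5,interpolation=cv2.INTER_CUBIC)
save(a,"cropT.png");save(b,"cropS.png")
# height-band clusters
def band(P,lo,hi,xy,r,name):
    w=P["w"]; m=(w[...,2]>lo)&(w[...,2]<hi)&(np.hypot(w[...,0]-xy[0],w[...,1]-xy[1])<r)
    q=w[m]; 
    if len(q)<4: print(name,len(q));return
    rc=cv2.minAreaRect((q[:,:2]*1000).astype(np.float32)); v,u=np.nonzero(m)
    print(name,len(q),"rect",rc,"z",np.median(q[:,2]),"uv",u.min(),u.max(),v.min(),v.max(),"mean",q.mean(0))
for P,n in((T,"top"),(S,"side")):
    w=P["w"]
    if n=="top":
        c=w[222,393];g=w[232,215];print(c,g, w[226,347],w[218,438],w[204,300],w[259,296],w[150,290])
        st=w[235,380];print(st)
    band(P,.12,.15,c,.06,n+" handle top")
    band(P,.075,.15,c,.06,n+" handle")
    band(P,.04,.06,c,.09,n+" standtop")
    band(P,.14,.16,g,.2,n+" guard")
E
```

```text
[ 0.54114816 -0.23259301  0.1356709 ] [0.52286472 0.17712596 0.15058366] [ 0.53503828 -0.12866063  0.09491542] [ 0.55033748 -0.34445324  0.115633  ] [ 0.59419342 -0.0153894   0.0467035 ] [ 0.45620211 -0.0036185   0.02784879] [0.7411213 0.0099024 0.0085738]
[ 0.51334924 -0.21500565  0.05145996]
top handle top 134 rect ((546.7259521484375, -239.50039672851562), (22.521053314208984, 29.704757690429688), 74.13878631591797) z 0.1347728373150211 uv 389 401 213 226 mean [ 0.54674107 -0.2384051   0.13391132]
top handle 187 rect ((546.3201293945312, -239.38510131835938), (22.521053314208984, 38.3741340637207), 74.13878631591797) z 0.13330686093929267 uv 387 401 213 229 mean [ 0.54513168 -0.23670185  0.12377436]
top standtop 1380 rect ((547.1805419921875, -239.69488525390625), (90.7279052734375, 110.19066619873047), 73.10192108154297) z 0.05009582833949544 uv 366 412 196 247 mean [ 0.54660911 -0.23777905  0.05007603]
top guard 5786 rect ((550.7110595703125, 224.60118103027344), (277.3443298339844, 110.1520004272461), 81.79963684082031) z 0.14972479078950462 uv 130 258 189 251 mean [0.55032162 
[... 155 characters left out ...]
.13293868423519778 uv 318 333 244 256 mean [ 0.54343884 -0.247459    0.13089598]
side handle 416 rect ((544.028564453125, -243.25570678710938), (27.830907821655273, 39.273807525634766), 79.55115509033203) z 0.11269053267093482 uv 316 334 244 271 mean [ 0.54331376 -0.24972514  0.11083226]
side standtop 1236 rect ((550.6177368164062, -220.65089416503906), (141.17172241210938, 110.18741607666016), 73.4747314453125) z 0.04921064595736463 uv 296 352 246 298 mean [ 0.53945269 -0.24578731  0.04915938]
side guard 1767 rect ((546.6390380859375, 220.732666015625), (284.3641357421875, 110.17478942871094), 81.93138122558594) z 0.1486998770448671 uv 285 329 121 168 mean [0.54414794 0.20179568 0.14843587]
```

View pics/cropT.png

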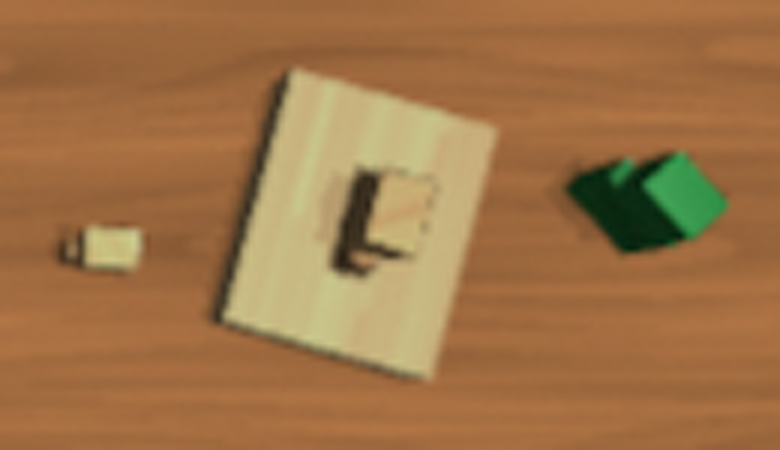

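View pics/cropS.png

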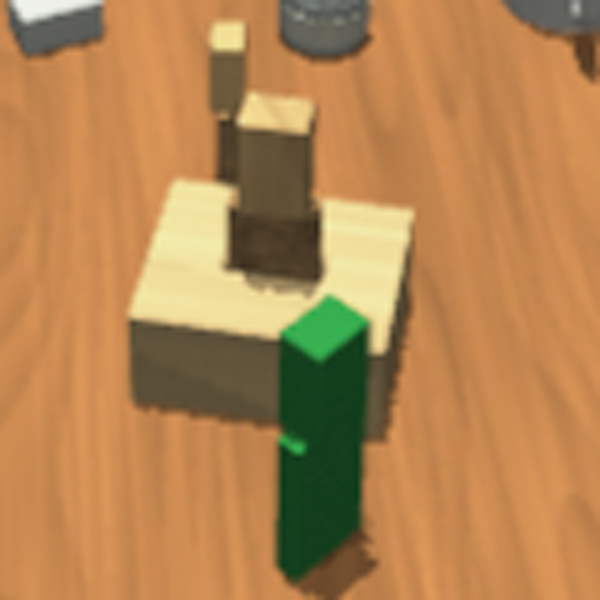

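The crops confirm it: the stick in the stand is brown with a pale handle, and is clearly bigger than the small brown one at crop (105,248). The third is green. Next I'll measure the slot and work out the first move.

```bash
cat >> h.py <<'E'
def delta(target, yaw_y=None):
    s=get_state(); r=rot(); M=r.as_matrix()
    d=M.T@(np.array(target)-s["tcp_pos"])
    y=np.degrees(np.arctan2(M[1,1],M[0,1]))
    out=dict(shift=d.round(4),yaw=round(y,2),tilt=np.degrees(M[:2,2]).round(2))
    if yaw_y is not None:
        Z=np.array([0,0,-1.]);Y=np.array([np.cos(np.radians(yaw_y)),np.sin(np.radians(yaw_y)),0]);X=np.cross(Y,Z)
        out["turn"]=np.degrees((r.inv()*R.from_matrix(np.c_[X,Y,Z])).as_rotvec()).round(2)
    print(out)
E
python3 - <<'E'
from h import *
T=np.load("top0.npz");p,w=T["p"].astype(int),T["w"]
c=calibration("top");K=np.array(c["mtx"]);M=np.array(c["world_from_camera"])
g=p.sum(2); sub=g[205:236,183:208]
m=sub<200; v,u=np.nonzero(m); v+=205;u+=183
print(len(u),u.min(),u.max(),v.min(),v.max())
ray=np.stack([(u-K[0,2])/K[0,0],-(v-K[1,2])/K[1,1],-np.ones(len(u))],-1)@M[:3,:3].T
q=M[:3,3]+ray*((0.15-M[2,3])/ray[:,2])[:,None]
print(q.mean(0),cv2.minAreaRect((q[:,:2]*1000).astype(np.float32)))
delta([.547,-.2395,.26],73.5)
E
```

```text
110 191 199 211 230
[0.54935194 0.22320772 0.15      ] ((549.388427734375, 222.99343872070312), (13.427565574645996, 42.708248138427734), 81.36913299560547)
{'shift': array([-0.5953, -0.6217, -0.0099]), 'yaw': np.float64(70.88), 'tilt': array([-0.04, -0.08]), 'turn': array([-0.09, -0.01, -2.62])}
```

>>> {"name": "drive_tool", "arguments": {"deltas": [[[110, -0.04, -0.042, -0.002, 0, 0, -0.5], [110, -0.08, -0.084, -0.004, 0, 0, -1], [110, -0.12, -0.126, -0.006, 0, 0, -1.5], [110, -0.16, -0.168, -0.008, 0, 0, -2], [110, -0.2, -0.21, -0.01, 0, 0, -2.6], [110, -0.24, -0.252, -0.01, 0, 0, -2.6], [110, -0.28, -0.294, -0.01, 0, 0, -2.6], [110, -0.32, -0.336, -0.01, 0, 0, -2.6], [110, -0.36, -0.378, -0.01, 0, 0, -2.6], [110, -0.4, -0.42, -0.01, 0, 0, -2.6], [110, -0.44, -0.462, -0.01, 0, 0, -2.6], [110, -0.47, -0.49, -0.01, 0, 0, -2.6]]], "newtons": 30}}

```text
clock: 1.6
tcp_pos: [0.4723, -0.0761, 0.2595]
orientation: [-0.0, 0.145, 0.989, 0.0]
wrist_force: [0.7, 0.3, -0.1]
finger_gap: 0.0487
grip_force: 0.0
```

```bash
python3 - <<'E'
from h import *
delta([.547,-.2395,.20],73.5); print(get_state()["joint_pos"],get_state()["clock"])
E
```

```text
{'shift': array([-0.1184, -0.1352,  0.0595]), 'yaw': np.float64(73.36), 'tilt': array([-0.03,  0.01]), 'turn': array([ 0.  , -0.03, -0.14])}
[-3.27661115e-01  1.23672951e-01 -1.72142145e-01  1.27546796e+00
  1.93056306e-06 -3.71756977e-02] 1.6
```

>>> {"name": "drive_tool", "arguments": {"deltas": [[[110, -0.03, -0.034, 0.01, 0, 0, 0], [110, -0.06, -0.068, 0.02, 0, 0, 0], [110, -0.09, -0.1, 0.04, 0, 0, 0], [110, -0.11, -0.126, 0.055, 0, 0, 0], [110, -0.1185, -0.135, 0.0595, 0, 0, -0.1], [110, -0.1185, -0.135, 0.0595, 0, 0, -0.1], [110, -0.1185, -0.135, 0.0595, 0, 0, -0.1]]]}}

```text
clock: 2.48
tcp_pos: [0.547, -0.2358, 0.2012]
orientation: [0.0, 0.142, 0.99, 0.0]
wrist_force: [-0.0, -0.7, 0.7]
finger_gap: 0.0485
grip_force: 0.0
```

```bash
python3 - <<'E'
from h import *
delta([.547,-.2395,.112],73.5)
p,d,w=cloud("side"); save(cv2.resize(p[150:340,230:420],None,fx=3,fy=3,interpolation=cv2.INTER_CUBIC),"s1.png")
E
```

```text
{'shift': array([-0.0011, -0.0036,  0.0891]), 'yaw': np.float64(73.63), 'tilt': array([0.02, 0.01]), 'turn': array([0.02, 0.01, 0.13])}
```

View pics/s1.png

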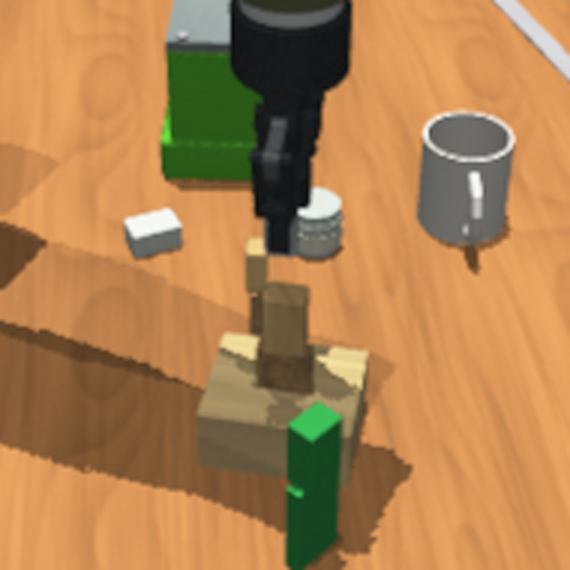

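The fingers are above the handle (crop (280,250) over (285,290)) and aligned. Descending.

>>> {"name": "drive_tool", "arguments": {"deltas": [[[110, 0, 0, 0.02, 0, 0, 0], [110, 0, 0, 0.045, 0, 0, 0], [110, 0, 0, 0.068, 0, 0, 0], [110, 0, 0, 0.083, 0, 0, 0], [110, 0, 0, 0.089, 0, 0, 0], [110, 0, 0, 0.089, 0, 0, 0], [110, 0, 0, 0.089, 0, 0, 0]]]}}

```text
clock: 3.4
tcp_pos: [0.5477, -0.2371, 0.1124]
orientation: [0.001, 0.143, 0.99, -0.0]
wrist_force: [-0.1, -0.7, 1.0]
finger_gap: 0.0486
grip_force: 0.0
```

```bash
python3 - <<'E'
from h import *
delta([.547,-.2395,.112],73.5)
E
```

```text
{'shift': array([-0.    , -0.0025,  0.0004]), 'yaw': np.float64(73.58), 'tilt': array([ 0.08, -0.04]), 'turn': array([-0.02,  0.09,  0.08])}
```

>>> {"name": "drive_tool", "arguments": {"deltas": [[[110, 0, -0.0025, 0, 0, 0, 0], [130, 0, -0.0025, 0, 0, 0, 0], [160, 0, -0.0025, 0, 0, 0, 0], [175, 0, -0.0025, 0, 0, 0, 0], [190, 0, -0.0025, 0, 0, 0, 0], [255, 0, -0.0025, 0, 0, 0, 0], [255, 0, -0.0025, 0, 0, 0, 0], [255, 0, -0.0025, 0, 0, 0, 0], [255, 0, -0.0025, 0, 0, 0, 0]]], "newtons": 40}}

```text
clock: 4.53
tcp_pos: [0.5464, -0.2395, 0.1115]
orientation: [0.0, 0.143, 0.99, -0.0]
wrist_force: [-0.9, -3.2, -0.2]
finger_gap: 0.0214
grip_force: 39.2
```

>>> {"name": "drive_tool", "arguments": {"deltas": [[[255, 0, 0, -0.005, 0, 0, 0], [255, 0, 0, -0.015, 0, 0, 0], [255, 0, 0, -0.03, 0, 0, 0], [255, 0, 0, -0.05, 0, 0, 0], [255, 0, 0, -0.075, 0, 0, 0], [255, 0, 0, -0.1, 0, 0, 0], [255, 0, 0, -0.125, 0, 0, 0], [255, 0, 0, -0.145, 0, 0, 0], [255, 0, 0, -0.155, 0, 0, 0], [255, 0, 0, -0.155, 0, 0, 0]]]}}

```text
clock: 5.78
tcp_pos: [0.5469, -0.2388, 0.2676]
orientation: [0.001, 0.143, 0.99, 0.0]
wrist_force: [-0.3, -0.1, -1.4]
finger_gap: 0.0214
grip_force: 39.7
```

```bash
python3 - <<'E'
from h import *
s=get_state();print(s["tcp_pos"],s["wrist_force"],s["finger_gap"],s["grip_force"])
delta([.550,.2238,.29],81.8)
p,d,w=cloud("side"); 
c=calibration("side");K=np.array(c["mtx"]);M=np.array(c["world_from_camera"])
q=np.linalg.inv(M)@np.r_[s["tcp_pos"],1];u=int(K[0,2]+K[0,0]*q[0]/-q[2]);v=int(K[1,2]-K[1,1]*q[1]/-q[2]);print(u,v)
v0=max(v-60,0);save(cv2.resize(p[v0:v0+140,u-70:u+70],None,fx=4,fy=4,interpolation=cv2.INTER_CUBIC),"s2.png")
E
```

```text
[ 0.54691972 -0.23883144  0.26760668] [-0.28177708 -0.10653707 -1.3690586 ] 0.02137512833791161 39.70346689224243
{'shift': array([ 0.1276,  0.4447, -0.0224]), 'yaw': np.float64(73.6), 'tilt': array([ 0.12, -0.  ]), 'turn': array([ 0.02,  0.11, -8.2 ])}
327 192
```

View pics/s2.png

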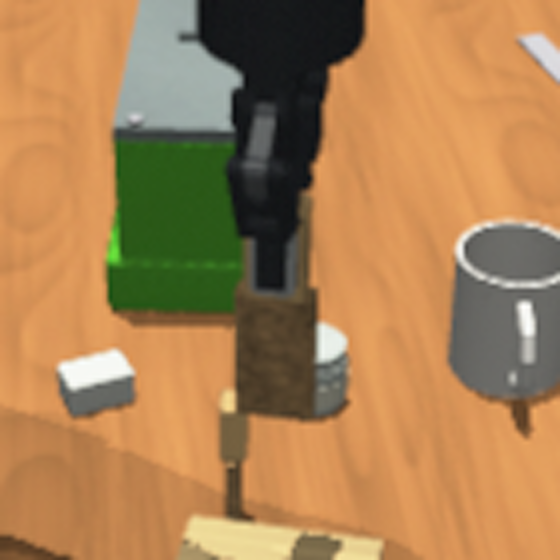

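Stick held, blade hanging upright (crop (277,290)–(277,410)). Carrying it to above the slot.

>>> {"name": "drive_tool", "arguments": {"deltas": [[[255, 0.005, 0.016, -0.01, 0, 0, 0], [255, 0.014, 0.05, -0.022, 0, 0, -1], [255, 0.027, 0.095, -0.022, 0, 0, -2], [255, 0.041, 0.143, -0.022, 0, 0, -3], [255, 0.055, 0.191, -0.022, 0, 0, -4], [255, 0.069, 0.239, -0.022, 0, 0, -5], [255, 0.083, 0.287, -0.022, 0, 0, -6], [255, 0.097, 0.335, -0.022, 0, 0, -7], [255, 0.11, 0.38, -0.022, 0, 0, -8], [255, 0.12, 0.415, -0.022, 0, 0, -8.2], [255, 0.126, 0.436, -0.022, 0, 0, -8.2], [255, 0.1276, 0.4447, -0.022, 0, 0, -8.2]]]}}

```text
clock: 7.32
tcp_pos: [0.5492, 0.2247, 0.2884]
orientation: [-0.0, 0.071, 0.997, -0.0]
wrist_force: [1.1, -0.4, -0.9]
finger_gap: 0.0215
grip_force: 39.8
```

>>> {"name": "drive_tool", "arguments": {"deltas": [[[255, 0, 0, 0, 0, 0, 0], [255, 0, 0, 0, 0, 0, 0], [255, 0, 0, 0, 0, 0, 0], [255, 0, 0, 0, 0, 0, 0]]]}}

```text
clock: 7.82
tcp_pos: [0.5499, 0.2227, 0.2886]
orientation: [0.0, 0.072, 0.997, 0.0]
wrist_force: [-0.1, 0.4, -1.7]
finger_gap: 0.0216
grip_force: 39.7
```

```bash
cat > look.py <<'E'
from h import *
import sys
s=get_state();print(s["tcp_pos"],s["wrist_force"],s["clock"])
delta([.550,.2238,s["tcp_pos"][2]],81.8)
t=s["tcp_pos"]
for n in("side","top"):
    p,d,w=cloud(n); np.savez(n+"1.npz",p=p,d=d,w=w)
    a=np.radians(-8.2);X=np.array([np.cos(a),np.sin(a)]);Y=np.array([-X[1],X[0]])
    rel=w[...,:2]-t[:2]; lx,ly=rel@X*1000,rel@Y*1000; h=(w[...,2]-t[2])*1000
    for lo,hi in((-100,-75),(-75,-50),(-50,-30)):
        m=(abs(lx)<40)&(abs(ly)<30)&(h>lo)&(h<hi)&(w[...,2]>.155)
        if m.sum()>5: print(n,lo,hi,m.sum(),"x",np.percentile(lx[m],[2,50,98]).round(1),"y",np.percentile(ly[m],[2,50,98]).round(1),"zmin",w[...,2][m].min().round(4))
p=np.load("side1.npz")["p"]
c=calibration("side");K=np.array(c["mtx"]);M=np.array(c["world_from_camera"])
q=np.linalg.inv(M)@np.r_[t,1];u=int(K[0,2]+K[0,0]*q[0]/-q[2]);v=int(K[1,2]-K[1,1]*q[1]/-q[2]);print(u,v)
v0=max(v-40,0);save(cv2.resize(p[v0:v0+100,u-50:u+50],None,fx=6,fy=6,interpolation=cv2.INTER_CUBIC),sys.argv[1])
print("crop origin",u-50,v0)
E
python3 look.py s3.png
```

```text
[0.54994002 0.22272066 0.28861535] [-0.0584371   0.37674155 -1.71865802] 7.825
{'shift': array([0.0001, 0.0011, 0.    ]), 'yaw': np.float64(81.71), 'tilt': array([0.01, 0.  ]), 'turn': array([ 0.  ,  0.01, -0.09])}
side -100 -75 126 x [-21.7  -1.9  17.8] y [-12.7  -8.1  -2.3] zmin 0.1889
side -75 -50 122 x [-21.3  -1.5  17.8] y [-12.8  -7.3  -2.7] zmin 0.2137
side -50 -30 105 x [-20.9  -1.2  17.9] y [-11.6  -7.4  -1.8] zmin 0.2386
top -100 -75 13 x [-18.3 -14.1  -9.9] y [-5.4 -4.6 -4.2] zmin 0.1894
top -75 -50 24 x [-18.6 -12.5  20.1] y [-5.6 -4.6 -1.1] zmin 0.2151
top -50 -30 13 x [-18.4 -12.3  20.1] y [-5.1 -4.2 -3.4] zmin 0.2386
309 94
crop origin 259 54
```

View pics/s3.png

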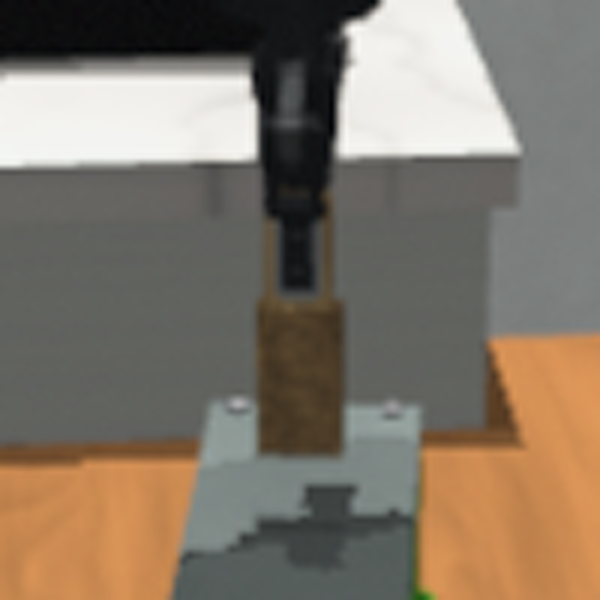

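Blade is straight over the guard (crop (300,450)), though the slot itself is in shadow. I'll correct by about 1 mm, come down to just above the mouth, then feel the way in.

>>> {"name": "drive_tool", "arguments": {"deltas": [[[255, 0.0006, 0.0011, 0.005, 0, 0, -0.1], [255, 0.0006, 0.0011, 0.013, 0, 0, -0.1], [255, 0.0006, 0.0011, 0.021, 0, 0, -0.1], [255, 0.0006, 0.0011, 0.028, 0, 0, -0.1], [255, 0.0006, 0.0011, 0.032, 0, 0, -0.1], [255, 0.0006, 0.0011, 0.032, 0, 0, -0.1], [255, 0.0006, 0.0011, 0.032, 0, 0, -0.1], [255, 0.0006, 0.0011, 0.032, 0, 0, -0.1]]]}}

```text
clock: 8.93
tcp_pos: [0.5495, 0.2247, 0.2569]
orientation: [0.0, 0.071, 0.997, 0.0]
wrist_force: [-0.1, -0.6, -1.0]
finger_gap: 0.0215
grip_force: 39.7
```

```bash
python3 look.py s4.png; python3 - <<'E'
from h import *
p=np.load("top1.npz")["p"]; save(cv2.resize(p[170:270,130:265],None,fx=5,fy=5,interpolation=cv2.INTER_CUBIC),"t4.png")
a=cv2.imread("pics/s4.png");b=cv2.imread("pics/t4.png")
b=b[:500,100:500];a=a[100:600,100:500]
cv2.imwrite("pics/st4.png",np.hstack([a,b]))
E
```

```text
[0.54950606 0.22467636 0.25686405] [-0.09278729 -0.63041707 -1.01559166] 8.925
{'shift': array([-0.0006, -0.0008,  0.    ]), 'yaw': np.float64(81.87), 'tilt': array([0.04, 0.01]), 'turn': array([0.02, 0.03, 0.07])}
side -100 -75 114 x [-21.6  -4.3  15.6] y [-12.5  -8.5  -3.2] zmin 0.1574
side -75 -50 114 x [-21.1  -1.5  15.6] y [-13.   -7.9  -2.3] zmin 0.1821
side -50 -30 91 x [-20.8  -3.7  15.8] y [-12.5  -7.8  -2.9] zmin 0.2069
top -100 -75 14 x [-18.4 -13.9  12.7] y [-5.6 -4.6  3.2] zmin 0.1605
top -75 -50 20 x [-18.5 -11.7  20.4] y [-5.3 -4.7 -4. ] zmin 0.1831
top -50 -30 10 x [-17.2 -11.3  20.8] y [-5.2 -4.7 -3.9] zmin 0.2084
309 105
crop origin 259 65
```

View pics/st4.png

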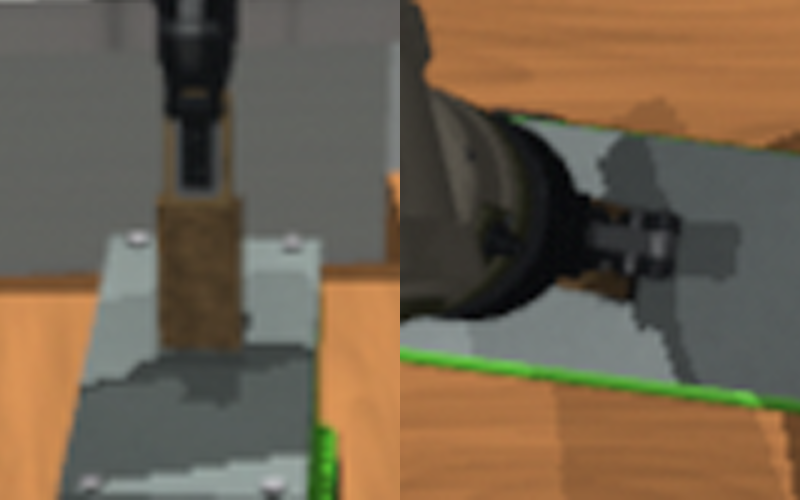

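The slot's right end peeks out beside the blade at crop (247,322), so I'll compare the slot and blade in the same camera.

```bash
python3 - <<'E'
from h import *
c=calibration("side");K=np.array(c["mtx"]);M=np.array(c["world_from_camera"])
t=get_state()["tcp_pos"];a=np.radians(-8.2);X=np.array([np.cos(a),np.sin(a)]);Y=np.array([-X[1],X[0]])
def onz(u,v,z):
    u=np.atleast_1d(u).astype(float);v=np.atleast_1d(v).astype(float)
    r=np.stack([(u-K[0,2])/K[0,0],-(v-K[1,2])/K[1,1],-np.ones(len(u))],-1)@M[:3,:3].T
    q=(M[:3,3]+r*((z-M[2,3])/r[:,2])[:,None])[:,:2]-t[:2]; return np.c_[q@X,q@Y]*1000
P=np.load("side0.npz")["p"].astype(int).sum(2)
sub=P[135:148,296:322];print(sub)
P1=np.load("side1.npz")["p"].astype(int)
i=slice(116,128);print((P1[i,280:310,0]-P1[i,280:310,2]))
for u in (301,302,303,316,317,318): print(u,onz(u,141,.15).round(1))
E
```

```text
[[457 457 456 457 456 458 456 451 449 449 445 446 451 452 452 449 451 451
  451 450 453 453 455 455 453 454]
 [457 457 456 454 456 455 453 452 452 453 450 451 450 452 450 449 449 447
  448 449 449 451 452 453 451 451]
 [460 458 455 454 452 449 451 455 454 453 452 452 450 449 450 449 449 446
  449 450 452 453 452 453 452 450]
 [461 459 456 455 452 449 448 451 452 451 451 452 449 449 455 454 451 450
  451 451 455 452 456 454 454 457]
 [464 463 461 457 453 430 409 416 419 416 421 431 423 415 436 434 431 420
  421 435 431 446 451 454 457 457]
 [465 462 462 461 447 384 298 295 296 293 309 338 306 285 337 337 335 313
  306 345 372 437 453 453 458 458]
 [464 467 467 466 449 359 211 200 202 204 201 201 206 203 205 202 193 171
  172 194 333 449 459 459 459 459]
 [465 464 464 466 461 413 341 342 340 340 339 341 341 342 341 342 330 313
  314 320 386 457 464 464 466 464]
 [467 465 464 463 465 465 463 463 461 460 460 460 460 458 458 456 459 458
  461 463 462 465 467 466 464 465]
 [468 467 465 467 466 467 466 464 466 465 467 466 466 462 461 461 460 460
  459 463 462 461 464 464 464 465]
 [468 464 
[... 872 characters left out ...]
36 38 38 39 38]
 [ 2  2  2  3  2  2  2  3  3  3  3  3  2 -1 -7 -8 -7 -5 -3 -4 -6  3 41 35
  35 35 40 40 38 38]
 [ 3  3  3  3  3  3  4  3  3  3  3  3  2 -2 -7 -8 -8 -8 -7 -8 -9  2 38 35
  34 37 40 41 37 36]
 [ 3  2  3  3  2  3  2  2  3  2  3  3  1 -4 -7 -7 -8 -8 -9 -9 -9  0 30 33
  33 35 37 38 37 36]
 [ 2  1  1  2  2  2  2  2  2  1  2  2  0 -4 -8 -7 -7 -7 -8 -9 -8  0 30 34
  32 32 34 37 38 38]
 [ 3  7  7  7  6  5  7  9 10 10 11 14  5 -6 -8 -7 -6 -7 -8 -8 -7  1 30 35
  31 30 34 36 39 39]
 [27 33 33 34 33 34 37 43 44 44 46 47 22 -3 -9 -8 -8 -8 -7 -7 -8  0 29 35
  32 30 33 35 35 37]]
301 [[-24.9  -7.5]]
302 [[-22.   -7.3]]
303 [[-19.1  -7.1]]
316 [[18.3 -5.1]]
317 [[21.2 -4.9]]
318 [[24.1 -4.7]]
```

>>> {"name": "drive_tool", "arguments": {"deltas": [[[255, 0, -0.0013, 0, 0, 0, 0], [255, 0, -0.0013, 0.002, 0, 0, 0], [255, 0, -0.0013, 0.004, 0, 0, 0], [255, 0, -0.0013, 0.006, 0, 0, 0], [255, 0, -0.0013, 0.007, 0, 0, 0], [255, 0, -0.0013, 0.008, 0, 0, 0], [255, 0, -0.0013, 0.008, 0, 0, 0]]]}}

```text
clock: 9.9
tcp_pos: [0.5491, 0.2233, 0.2484]
orientation: [-0.0, 0.071, 0.997, 0.0]
wrist_force: [-0.1, 0.6, -1.4]
finger_gap: 0.0218
grip_force: 39.7
```

Tip should be about 3 mm below the mouth, with no contact force. Continuing in small steps.

>>> {"name": "drive_tool", "arguments": {"deltas": [[[255, 0, 0, 0.001, 0, 0, 0], [255, 0, 0, 0.002, 0, 0, 0], [255, 0, 0, 0.003, 0, 0, 0], [255, 0, 0, 0.004, 0, 0, 0], [255, 0, 0, 0.004, 0, 0, 0]]]}}

```text
clock: 10.52
tcp_pos: [0.5491, 0.2233, 0.2444]
orientation: [-0.0, 0.071, 0.997, 0.0]
wrist_force: [0.8, -0.2, -1.1]
finger_gap: 0.0214
grip_force: 39.7
```

>>> {"name": "drive_tool", "arguments": {"deltas": [[[255, 0, 0, 0.0015, 0, 0, 0], [255, 0, 0, 0.003, 0, 0, 0], [255, 0, 0, 0.0045, 0, 0, 0], [255, 0, 0, 0.006, 0, 0, 0], [255, 0, 0, 0.0075, 0, 0, 0], [255, 0, 0, 0.009, 0, 0, 0], [255, 0, 0, 0.0105, 0, 0, 0], [255, 0, 0, 0.012, 0, 0, 0], [255, 0, 0, 0.012, 0, 0, 0]]]}}

```text
clock: 11.65
tcp_pos: [0.5491, 0.2233, 0.2324]
orientation: [-0.0, 0.071, 0.997, 0.0]
wrist_force: [0.6, 0.3, -1.7]
finger_gap: 0.0216
grip_force: 39.7
```

```bash
python3 look.py s5.png; python3 - <<'E'
from h import *
s=get_state();print(s["ft_torque"])
E
```

```text
[0.5490844  0.22334709 0.23235351] [ 0.57862323  0.25311389 -1.72379582] 11.65
{'shift': array([-0.0008,  0.0006, -0.    ]), 'yaw': np.float64(81.87), 'tilt': array([-0.01,  0.  ]), 'turn': array([ 0.  , -0.01,  0.07])}
side -100 -75 10 x [-19.4   0.2   9.4] y [-11.2  -8.3  -3. ] zmin 0.1554
side -75 -50 113 x [-21.2  -3.8  16. ] y [-13.1  -8.2  -3.2] zmin 0.1575
side -50 -30 89 x [-20.9  -1.2  16.1] y [-12.6  -8.2  -3.8] zmin 0.1825
top -75 -50 19 x [-17.3 -10.1  20.3] y [-5.2 -4.8 -3.9] zmin 0.1595
top -50 -30 13 x [-18.5 -13.9  19.8] y [-5.5 -4.6 -0.4] zmin 0.1847
309 113
crop origin 259 73
[-0.00205531 -0.02114074  0.05703889]
```

View pics/s5.png

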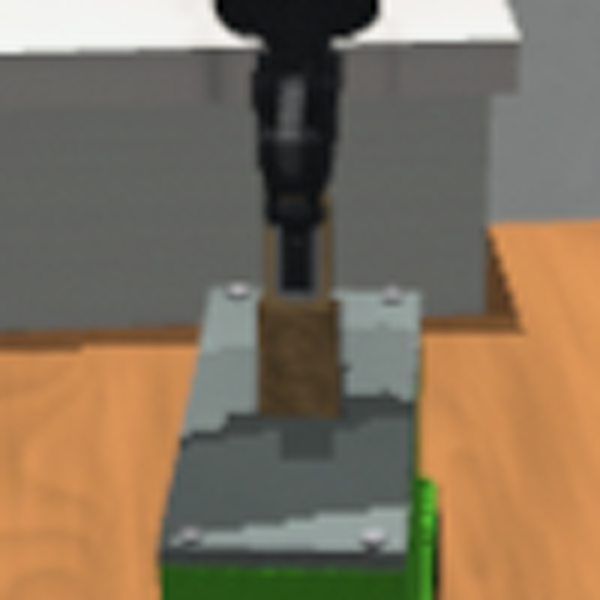

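The blade is in the slot: it is cut off cleanly at the guard, crop (300,415), and there's no side load. Going down to just above the belt.

>>> {"name": "drive_tool", "arguments": {"deltas": [[[255, 0, 0, 0.002, 0, 0, 0], [255, 0, 0, 0.005, 0, 0, 0], [255, 0, 0, 0.008, 0, 0, 0], [255, 0, 0, 0.011, 0, 0, 0], [255, 0, 0, 0.014, 0, 0, 0], [255, 0, 0, 0.017, 0, 0, 0], [255, 0, 0, 0.02, 0, 0, 0], [255, 0, 0, 0.023, 0, 0, 0], [255, 0, 0, 0.025, 0, 0, 0], [255, 0, 0, 0.025, 0, 0, 0], [255, 0, 0, 0.025, 0, 0, 0]]]}}

```text
clock: 13.12
tcp_pos: [0.5492, 0.2234, 0.2076]
orientation: [0.0, 0.071, 0.997, 0.0]
wrist_force: [0.4, -0.7, -1.8]
finger_gap: 0.0216
grip_force: 39.7
```

```bash
cat > f.py <<'E'
from h import *
a=[]
for _ in range(4):
    read_camera("top"); s=get_state(); a.append(np.r_[s["wrist_force"],s["tcp_pos"]*1000])
print(np.mean(a,0).round(2),np.std(a,0).round(2),s["clock"],s["ft_torque"].round(3))
E
python3 f.py
```

```text
[ 1.0000e-01  1.0000e-02 -1.3500e+00  5.4925e+02  2.2337e+02  2.0766e+02] [0.39 0.32 0.28 0.01 0.01 0.02] 13.325 [ 0.017 -0.003  0.003]
```

>>> {"name": "drive_tool", "arguments": {"deltas": [[[255, 0, 0, 0.001, 0, 0, 0], [255, 0, 0, 0.002, 0, 0, 0], [255, 0, 0, 0.003, 0, 0, 0], [255, 0, 0, 0.004, 0, 0, 0], [255, 0, 0, 0.005, 0, 0, 0], [255, 0, 0, 0.005, 0, 0, 0]]]}}

```text
clock: 14.08
tcp_pos: [0.5491, 0.2233, 0.2024]
orientation: [-0.0, 0.071, 0.997, 0.0]
wrist_force: [0.3, 0.1, -1.5]
finger_gap: 0.0218
grip_force: 39.7
```

```bash
python3 f.py
```

```text
[ 3.1000e-01 -2.8000e-01 -1.6700e+00  5.4916e+02  2.2336e+02  2.0252e+02] [0.38 0.4  0.32 0.02 0.01 0.05] 14.275 [-0.057 -0.005  0.014]
```

>>> {"name": "drive_tool", "arguments": {"deltas": [[[255, 0, 0, 0.0005, 0, 0, 0], [255, 0, 0, 0.001, 0, 0, 0], [255, 0, 0, 0.0015, 0, 0, 0], [255, 0, 0, 0.002, 0, 0, 0], [255, 0, 0, 0.002, 0, 0, 0]]]}}

```text
clock: 14.9
tcp_pos: [0.5492, 0.2233, 0.2007]
orientation: [0.0, 0.071, 0.997, 0.0]
wrist_force: [0.1, -0.3, 1.2]
finger_gap: 0.0214
grip_force: 40.0
```

```bash
python3 f.py
```

```text
[-4.7000e-01  9.0000e-02  1.3400e+00  5.4921e+02  2.2336e+02  2.0064e+02] [0.21 0.7  0.45 0.01 0.01 0.03] 15.1 [-0.088  0.15   0.028]
```

Contact made, near TCP z ≈ 0.2018. Pressing on by 5 mm more.

>>> {"name": "drive_tool", "arguments": {"deltas": [[[255, 0, 0, 0.0007, 0, 0, 0], [255, 0, 0, 0.0014, 0, 0, 0], [255, 0, 0, 0.0021, 0, 0, 0], [255, 0, 0, 0.0028, 0, 0, 0], [255, 0, 0, 0.0035, 0, 0, 0], [255, 0, 0, 0.0042, 0, 0, 0], [255, 0, 0, 0.005, 0, 0, 0], [255, 0, 0, 0.005, 0, 0, 0], [255, 0, 0, 0.005, 0, 0, 0]]]}}

```text
clock: 16.23
tcp_pos: [0.5492, 0.2233, 0.1956]
orientation: [0.0, 0.071, 0.997, 0.0]
wrist_force: [-0.4, 0.2, 3.0]
finger_gap: 0.0219
grip_force: 40.2
```

```bash
python3 f.py; python3 f.py
```

```text
[-7.0000e-01  3.6000e-01  2.6400e+00  5.4920e+02  2.2336e+02  1.9557e+02] [0.37 0.61 0.61 0.01 0.01 0.02] 16.425 [-0.068  0.192 -0.03 ]
[-1.4000e-01 -3.1000e-01  3.0100e+00  5.4920e+02  2.2335e+02  1.9555e+02] [0.23 0.16 0.25 0.   0.01 0.01] 16.625 [-0.049  0.218  0.032]
```

Force 4.3 N and travel both give about 6.1 mm. Adding 0.9 mm.

>>> {"name": "drive_tool", "arguments": {"deltas": [[[255, 0, 0, 0.0005, 0, 0, 0], [255, 0, 0, 0.0009, 0, 0, 0], [255, 0, 0, 0.0009, 0, 0, 0], [255, 0, 0, 0.0009, 0, 0, 0], [255, 0, 0, 0.0009, 0, 0, 0]]]}}

```text
clock: 17.25
tcp_pos: [0.5492, 0.2234, 0.1946]
orientation: [0.0, 0.071, 0.997, 0.0]
wrist_force: [-1.7, -0.5, 3.5]
finger_gap: 0.0213
grip_force: 40.2
```

```bash
python3 f.py; python3 f.py; python3 look.py s6.png
```

```text
[-8.0000e-01 -5.4000e-01  2.7400e+00  5.4919e+02  2.2336e+02  1.9464e+02] [0.27 0.26 0.27 0.01 0.01 0.01] 17.45 [-0.048  0.159 -0.037]
[-7.0000e-01 -3.5000e-01  3.0100e+00  5.4920e+02  2.2337e+02  1.9463e+02] [0.22 0.74 0.45 0.01 0.01 0.01] 17.65 [-0.051  0.088 -0.026]
[0.54919098 0.22335609 0.19463784] [-0.98001229 -0.33025235  3.7663252 ] 17.65
{'shift': array([-0.0007,  0.0006,  0.    ]), 'yaw': np.float64(81.87), 'tilt': array([0.01, 0.01]), 'turn': array([0.01, 0.01, 0.07])}
side -50 -30 39 x [-21.5  -4.1  16. ] y [-13.3  -7.9  -4.3] zmin 0.1552
top -50 -30 6 x [-20.4  -2.4  28.9] y [-11.2  -4.5   9.9] zmin 0.1554
309 126
crop origin 259 86
```

View pics/s6.png

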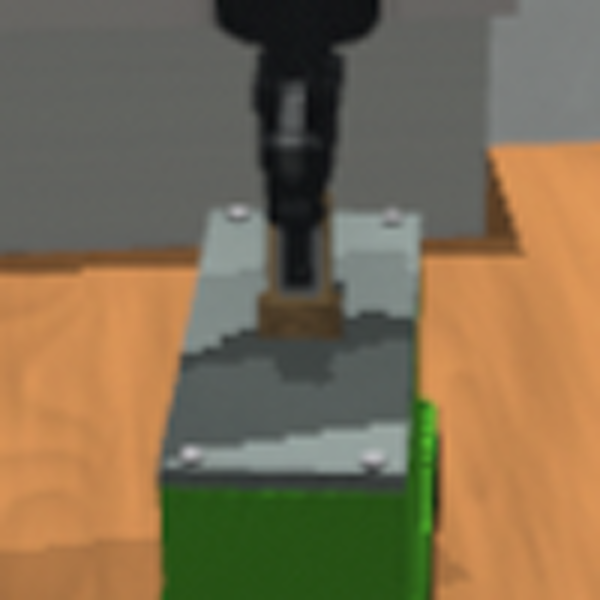

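The blade is down through the slot, with its exposed part at crop (300,315). The stick is upright and unslipped in the fingers. Bed travel is about 7 mm by height and 6.5 mm by force, so I'm handing in.

```bash
python3 -c "
from workcell import hand_in
print(hand_in())"
```

```text
the job is handed in; nothing more can be done
None
```

I handed the job in with the stick still gripped by its handle, upright and still in the slot, pressing the bed down about 7 mm (about 7 mm by height, 6.5 mm by force); nothing else on the bench was knowingly touched, and the clock stood at 17.7 s of the 45 s.

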